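# Extend the rack holder to its third setting

## Task

The extending rack holder is closed, with its spring button standing in the first window of the slotted tube. Press the button in, slide it and the inner tube out past the second window, and let the button pop up in the third window so that the holder locks there. Work it gently: do not force or jam the button, and leave the rack, bottle and beaker alone.

Things in the scene. Friction and masses are not known exactly. Their poses are not given: they have to be found in the camera images.
- holder: Extending rack holder, fixed to the bench: grey base plate 90 (x) by 215 mm (y), 6 mm thick; origin on the bench under the tube's axis. A square aluminium tube 44 mm wide runs along its y, from y = -110 to 100 mm; the inner tube slides out of its +y end, past a fixed fence plate 80 mm wide, 86 mm high at y = 96 to 101 mm.
- strip_nominal (a point): On the holder at y = 0, the height of the tube's top: a 5 mm thick steel strip, top 41 mm above the bench. Along y it has four windows 25 mm wide, joined by a 16 mm wide slot, nominally centred at y = -60, -20, 20, 60 mm; the first 43 mm long, the others 23.5. The strip itself sits up to 9 mm off nominal along y: not measured, so feel (or look) for the windows. Axes: the holder's.
- rail (a joint): How far the inner tube is out, m: 0 closed, grows along the holder's +y. It carries the button (axis at holder y = -60 mm + rail) and a moving fence. Nominal settings: 0, 0.040, third 0.080, 0.120, all shifted by the strip's unknown offset (up to 0.009 either way). Stops: -0.011 and 0.131. Drag 3 N, about 2 N more while the button rubs under the strip.
- button (a joint): Press of the button, m: 0 = fully up. Spring: 6 N at 0, plus 0.5 N per mm. At 0 its collar fills a window, 1 mm proud, and locks the tube; pressed over 6 mm the collar is under the strip and slides. At 8.5 mm its foot meets a rubber floor: press no harder. Let go between windows it rests under the strip at 0.006, and pops up to 0 when it comes under a window.
- button_top (a point): Centre of the button's flat round top, 64 mm above the bench when up. The button is an upright ribbed black cylinder, 13 mm in diameter, 22 mm tall above its 22 mm square, 6 mm thick black collar. It can be pinched by its sides (above the strip) or pressed from above. Axes: the holder's.
- cap: The button's moving part: cylinder and square collar in one. Origin on its axis at the collar's top face, 22 mm below the button's top (42 mm above the bench when up). Axes: the holder's.
- tube_rack: Bystander: white test-tube rack 134 x 50 mm, 54 mm high, 100 mm with its tubes; origin under its centre.
- reagent_bottle: Bystander: amber bottle, 68 mm in diameter, 150 mm high; origin under its centre.
- beaker: Bystander: glass beaker, 72 mm in diameter, 90 mm high; origin under its centre.

How it is judged (in metres and radians):
On the way:
1. the button is pressed in and slid out of the first window (value of joint button above 0.0045 m and value of joint rail above 0.02 m), for 0.05 s.
At the end, for the whole second after the job is handed in: The button stands fully up (pressed less than 2 mm) in the third window (rail between 70 and 90 mm), the inner tube at rest (value of joint rail between 0.07 and 0.09 m and value of joint button below 0.002 m and velocity of joint rail between -0.005 and 0.005 m/s); the robot touches nothing.
It fails at once if the button is forced: jammed against the strip, or driven into the tube's floor, with more than 30 N (contact force between cap and holder above 30 N).
It fails at once if the tube rack is knocked or shifted (distance of tube_rack from where it was at the start of the episode above 0.02 m or angle between tube_rack's own z axis and vertical above 0.3 rad).
It fails at once if the reagent bottle is knocked or shifted (distance of reagent_bottle from where it was at the start of the episode above 0.02 m or angle between reagent_bottle's own z axis and vertical above 0.3 rad).
It fails at once if the beaker is knocked or shifted (distance of beaker from where it was at the start of the episode above 0.02 m or angle between beaker's own z axis and vertical above 0.3 rad).
It also fails if it takes over 64 s, if anything falls off the work surface, if the arm or the gripper's body presses on something with over 40 N, if the wrist force passes 120 N, or if a joint passes its speed limit or range.

## Robot

A 6-joint arm with a two-finger parallel gripper is mounted at the origin on the work surface. World frame = base frame: x ahead of the robot, y to its left, z up, the work surface at z = 0. Lengths are in m, angles in degrees, forces in N, time in s.
With the tool pointing down it reaches from about 0.375 to 0.9 m from the base axis. Payload 3.1 kg.
Tool frame: the origin (TCP) lies between the finger pads; the fingertips stand 19 mm ahead of it and the grasp point (between the pads) is the TCP; z points along the fingers, y is the direction in which the jaws open and shut (so a half turn about z gives the same grasp; the last joint's range is limited). The gripper opens to 87 mm and grips with 3 to 60 N. Pads are 19 mm wide; open, the fingers measure 117 mm over their backs; the gripper's body (75 mm by 190 mm) begins 51 mm behind the grasp point.
Start: joints at [64.601, 30.224, 82.088, -0, 67.689, -10.227], TCP at [0.164, 0.603, 0.242] pointing down, gripper open.
Joint ranges: [-176.69, 176.69], [-43.24, 126.21], [12.49, 139.97], [-82, 262], [0, 151.66], [-163.58, 163.58]. Speed limits (degrees/s): [159.86, 159.86, 180, 180, 180, 180].

## Interface

Orientations are given as a 3x3 rotation matrix whose columns are the frame's x, y, z axes.
In Python, from rig import bot gives the robot as it stands. The module is installed in compiled form; this text tells all that it offers.
- The arm moves only by the tool play_rows, never from a script. Its argument "increments" is a list of rows, each an object with "dp": the shift along the world's x, y, z in mm, a list of three; "turn": the turn about the world's z in rad. In form: [{"dp": [tx, ty, tz], "turn": turn}, ...]. A call has exactly 5 rows; each row shifts and turns the pose as measured when the row begins; what a row does not reach is not made up. A row lasts 1/10 s, in which the tool goes at most 50 mm and 8.59 degrees, less where a joint would pass 70% of its speed; a pose out of reach is approached as far as the arm can. A call with a gripper value outside its range is refused whole. "claw" is the opening, from 0 (shut) to 1 (fully open), set as the call begins (left out, the last holds). The fingers move at their own pace and stop on an object; the grip force is fixed at half the most. Time passes only in rows, so rows that do not move let the fingers close, or fill a call up. It gives the time, the measured TCP pose, the force and the opening at its end, in the units of the state.
- bot.read_state(): the state, without advancing time (a new reading comes with each control period).
- bot.capture(name): name is "scene" or "top" or "wrist"; returns (picture, depth): 384x512x3 uint8, blue, green, red; 384x512 float32, m along the optical axis (not along the pixel's ray), 0 where there is no reading.
- bot.get_calibration(name): a dict with "K" (3x3 intrinsics, pixels), "xyz" and "attitude" of the camera in the world. Camera axes: x right, y up, looking along -z (the intrinsics and any distortion apply to the point x, -y, -z); pixel columns grow to the right and rows downward; lengths in m; the calibration is good to about 2 mm. A picture is of the moment at which its call begins: read the wrist's pose just before it. get_calibration takes no time and is no camera call; for the wrist camera it gives the pose at the moment of the call.
- bot.hand_in(): hands the job in, once; it reports no verdict.
The state is a dict: "time_s": time; "joint_positions": joint angles; "qvel": joint speeds; "tau": joint torques, N m; "position": TCP position; "tcp_rot": TCP orientation; "force": force on the tool from outside, world axes, zero at the start; "moment": the same for the moment, N m; "opening": opening from 0.0 (shut) to 1.0 (fully open).
Only numpy, scipy, OpenCV 4.12 (cv2) and the standard library are available. Lean on these libraries where they do the work, as an engineer would, in place of code of your own. Each camera call takes 0.05 s, during which the arm holds its last target.

## Working session

There is one attempt and no reset: what is moved stays moved. The work goes in short steps, Python scripts to look and compute and a tool call to move; the robot and the scene stay as the last step left them, time stands still between calls to the robot, and variables do not carry over. Pictures are saved under pics/ and viewed, and the job is handed in when it is done.

Besides the shell and the picture viewer there is one more tool, called after "Call:" as name(argument=value, ...), one argument or row to a line, values as JSON. play_rows: Moves the arm, as the interface text tells. Its arguments: {"type":"object","properties":{"increments":{"type":"array"},"claw":{"type":"number"}},"required":["increments"]}

```bash
mkdir -p pics; python3 - <<'E'
from rig import bot
import cv2,numpy as np
s=bot.read_state();print(s)
for n in ("scene","top","wrist"):
    c=bot.get_calibration(n);print(n,c)
    p,d=bot.capture(n);cv2.imwrite(f"pics/{n}0.png",p);np.save(f"{n}0.npy",d)
E
```

```text
{'time_s': 0.0, 'joint_positions': array([ 6.46034130e+01,  3.02789398e+01,  8.21579126e+01, -9.46471952e-04,
        6.76865211e+01, -1.02282929e+01]), 'qvel': array([ 0.08693679, -0.00625551,  0.07234799, -0.04091214, -0.03756687,
       -0.00251788]), 'tau': array([-2.76491824e-05, -4.40038741e+01, -1.76595175e+01,  6.33200677e-02,
        5.82181779e-02, -1.58486851e-04]), 'position': array([0.16321818, 0.60259219, 0.24056338]), 'tcp_rot': array([[-9.65162913e-01,  2.61648091e-01, -9.09693197e-04],
       [ 2.61649415e-01,  9.65161010e-01, -1.95173649e-03],
       [ 3.67332278e-04, -2.12176436e-03, -9.99997682e-01]]), 'force': array([ 0.78436244, -0.71340351, -0.45451825]), 'moment': array([ 0.03433253, -0.0138543 ,  0.04878588]), 'opening': 0.9959287661024342}
scene {'K': array([[405.44000652,   0.        , 255.59950201],
       [  0.        , 405.44000652, 198.56124194],
       [  0.        ,   0.        ,   1.        ]]), 'xyz': array([ 1.18472149, -0.19822648,  0.98564058]), 'attitude': array([[ 0.29146651, -0.77278625,  0.5637807 ],
       [ 0.95646318,  0.22618461, -0.18444162],
       [ 0.01501542,  0.59299404,  0.80506683]])}
top {'K': array([[487.99510409,   0.        , 253.67765943],
       [  0.        , 487.99510409, 194.81751395],
       [  0.        ,   0.        ,   1.        ]]), 'xyz': array([0.39049506, 0.01933485, 1.6389743 ]), 'attitude': array([[-6.20347709e-04,  9.93781438e-01, -1.11346617e-01],
       [-9.99997079e-01, -3.56364628e-04,  2.39070886e-03],
       [ 2.33616209e-03,  1.11347775e-01,  9.93778756e-01]])}
wrist {'K': array([[289.80334544,   0.        , 260.97894134],
       [  0.        , 289.80334544, 188.15732553],
       [  0.        ,   0.        ,   1.        ]]), 'xyz': array([0.09171649, 0.62233352, 0.38612197]), 'attitude': array([[ 0.26292281, -0.92825989, -0.26306876],
       [ 0.9648109 ,  0.25200007,  0.07507253],
       [-0.00339347, -0.27354988,  0.96185183]])}
```

View pics/scene0.png

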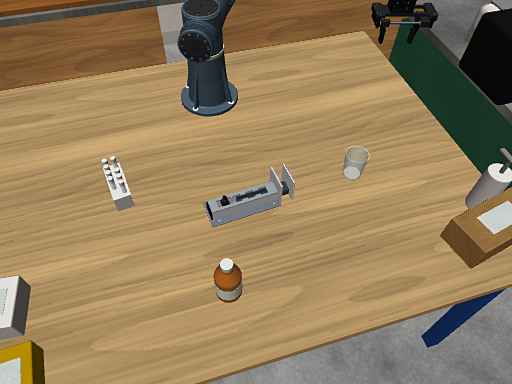

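View pics/top0.png

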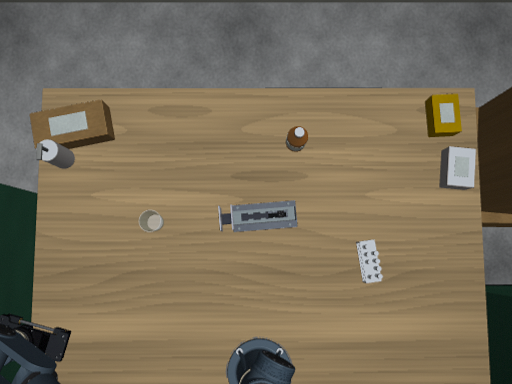

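View pics/wrist0.png

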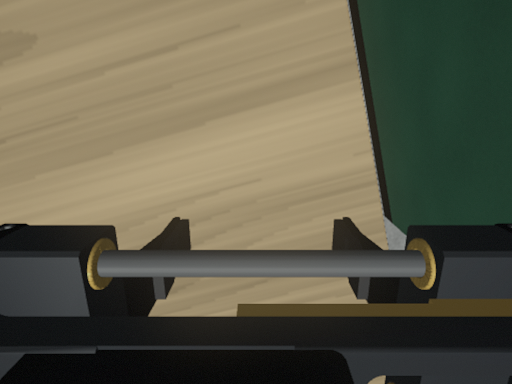

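```bash
python3 - <<'E'
import cv2
p=cv2.imread("pics/top0.png")[190:242,205:310]; cv2.imwrite("pics/topz.png",cv2.resize(p,None,fx=7,fy=7,interpolation=cv2.INTER_CUBIC))
p=cv2.imread("pics/scene0.png")[155:235,195:305]; cv2.imwrite("pics/scenez.png",cv2.resize(p,None,fx=7,fy=7,interpolation=cv2.INTER_CUBIC))
E
```

```text
(no output)
```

View pics/topz.png

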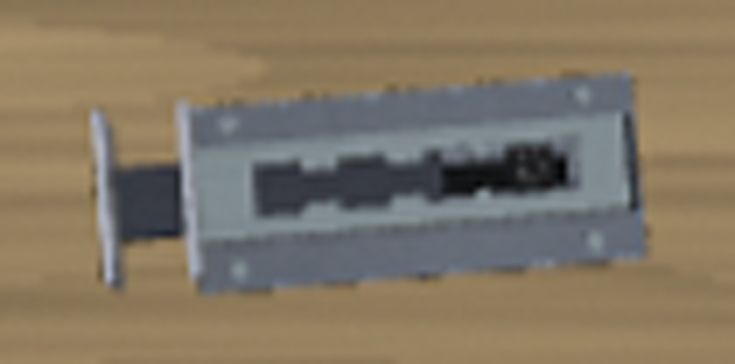

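View pics/scenez.png

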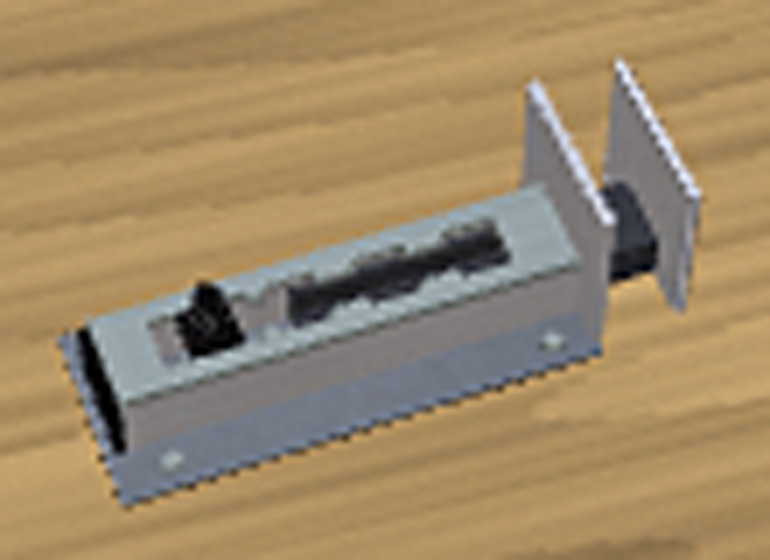

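```bash
cat > h.py <<'E'
import numpy as np,cv2
from rig import bot
def ray(cal,uv,z):
    uv=np.atleast_2d(uv).astype(float);K=cal["K"]
    d=np.c_[(uv[:,0]-K[0,2])/K[0,0],-(uv[:,1]-K[1,2])/K[1,1],-np.ones(len(uv))]@cal["attitude"].T
    o=cal["xyz"];t=(z-o[2])/d[:,2];return o+d*t[:,None]
def proj(cal,P):
    q=(np.atleast_2d(P)-cal["xyz"])@cal["attitude"];K=cal["K"]
    return np.c_[K[0,2]+K[0,0]*q[:,0]/-q[:,2],K[1,2]-K[1,1]*q[:,1]/-q[:,2]]
E
python3 - <<'E'
from h import *
c=bot.get_calibration("top")
f=lambda x,y:(205+(x+.5)/7-.5,190+(y+.5)/7-.5)
base=[f(632,72),f(648,258),f(198,292)]
P=ray(c,base,.006)[:,:2];print(P,np.linalg.norm(P[0]-P[1]),np.linalg.norm(P[1]-P[2]))
v=P[2]-P[1];v/=np.linalg.norm(v);print("ydir",v,"ctr",(P[0]+P[2])/2)
print("btn",ray(c,[f(532,165)],.064))
print("bottle,beaker,rack",ray(c,[(297,137),(151,221),(370,261)],0.05))
E
```

```text
[[ 0.55635035 -0.12311177]
 [ 0.46704898 -0.12986136]
 [ 0.45095707  0.08500127]] 0.08955608002695226 0.2154643813080517
ydir [-0.07468476  0.99720719] ctr [ 0.50365371 -0.01905525]
btn [[ 0.50728642 -0.0714039   0.064     ]]
bottle,beaker,rack [[ 0.76170857 -0.12849424  0.05      ]
 [ 0.48288343  0.34981625  0.05      ]
 [ 0.35333775 -0.35998928  0.05      ]]
```

Call:
play_rows(
  increments=[
    {"dp":[16,-41,0],"turn":0.025},
    {"dp":[16,-41,0],"turn":0.025},
    {"dp":[16,-41,0],"turn":0.025},
    {"dp":[16,-41,0],"turn":0.025},
    {"dp":[16,-41,0],"turn":0.025},
  ],
)

```text
time_s: 0.65
position: [0.2432, 0.3962, 0.239]
tcp_rot: [[-0.992, 0.125, 0.0], [0.125, 0.992, 0.002], [0.0, 0.002, -1.0]]
force: [2.0, -0.0, -0.3]
opening: 1.0
```

Call:
play_rows(
  increments=[
    {"dp":[16,-41,0],"turn":0.025},
    {"dp":[16,-41,0],"turn":0.025},
    {"dp":[16,-41,0],"turn":0.025},
    {"dp":[16,-41,0],"turn":0.025},
    {"dp":[16,-41,0],"turn":0.025},
  ],
)

```text
time_s: 1.15
position: [0.3242, 0.183, 0.2391]
tcp_rot: [[-1.0, -0.008, 0.002], [-0.008, 1.0, 0.002], [-0.002, 0.002, -1.0]]
force: [1.3, 1.0, 0.4]
opening: 0.997
```

Call:
play_rows(
  increments=[
    {"dp":[15,-40,0],"turn":0.013},
    {"dp":[15,-40,0],"turn":0.013},
    {"dp":[15,-40,0],"turn":0.013},
    {"dp":[15,-40,0],"turn":0.013},
    {"dp":[15,-40,0],"turn":0.013},
  ],
  claw=0.4,
)

```text
time_s: 1.65
position: [0.4005, -0.026, 0.2396]
tcp_rot: [[-0.997, -0.075, 0.004], [-0.075, 0.997, 0.003], [-0.004, 0.002, -1.0]]
force: [0.3, 0.5, -0.4]
opening: 0.631
```

```bash
python3 - <<'E'
from h import *
import pickle
s=bot.read_state();print(s["position"],s["tcp_rot"])
c=bot.get_calibration("wrist");p,d=bot.capture("wrist");pickle.dump((c,p,d),open("w1.pkl","wb"));cv2.imwrite("pics/w1.png",p)
E
```

```text
[ 0.40053347 -0.02600322  0.23964535] [[-0.99718959 -0.07481623  0.00393016]
 [-0.07480626  0.99719463  0.002626  ]
 [-0.0041156   0.00232462 -0.99998883]]
```

View pics/w1.png

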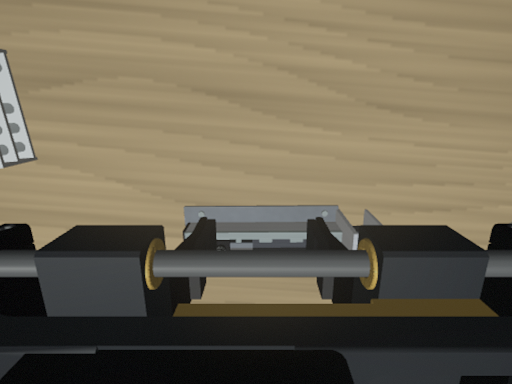

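Call:
play_rows(
  increments=[
    {"dp":[35,0,-10],"turn":0},
    {"dp":[35,0,-10],"turn":0},
    {"dp":[35,0,-15],"turn":0},
    {"dp":[35,0,-20],"turn":0},
    {"dp":[30,0,-20],"turn":0},
  ],
)

```text
time_s: 2.2
position: [0.5794, -0.0363, 0.1646]
tcp_rot: [[-0.998, -0.061, 0.013], [-0.061, 0.998, -0.005], [-0.012, -0.006, -1.0]]
force: [-0.6, 0.2, 0.2]
opening: 0.402
```

Call:
play_rows(
  increments=[
    {"dp":[0,0,0],"turn":0},
    {"dp":[0,0,0],"turn":0},
    {"dp":[0,0,0],"turn":0},
    {"dp":[0,0,0],"turn":0},
    {"dp":[0,0,0],"turn":0},
  ],
)

```text
time_s: 2.7
position: [0.5788, -0.0351, 0.162]
tcp_rot: [[-0.998, -0.061, 0.008], [-0.061, 0.998, -0.004], [-0.008, -0.005, -1.0]]
force: [0.2, -0.7, -0.1]
opening: 0.402
```

```bash
python3 - <<'E'
from h import *
import pickle
s=bot.read_state();print(s["position"],s["tcp_rot"],s["force"],s["opening"])
c=bot.get_calibration("wrist");print(c);p,d=bot.capture("wrist");pickle.dump((c,p,d),open("w2.pkl","wb"));cv2.imwrite("pics/w2.png",p)
E
```

```text
[ 0.57878821 -0.03513301  0.16204885] [[-0.99809126 -0.06124531  0.00792744]
 [-0.06127904  0.99811232 -0.00408455]
 [-0.00766232 -0.00456254 -0.99996024]] [ 0.21824272 -0.69314892 -0.14274638] 0.40184837281571817
{'K': array([[289.80334544,   0.        , 260.97894134],
       [  0.        , 289.80334544, 188.15732553],
       [  0.        ,   0.        ,   1.        ]]), 'xyz': array([ 0.50349261, -0.03930387,  0.30689452]), 'attitude': array([[-0.06002992, -0.9579463 , -0.28059809],
       [ 0.99817778, -0.05933356, -0.01098428],
       [-0.00612654, -0.28074617,  0.9597625 ]])}
```

View pics/w2.png

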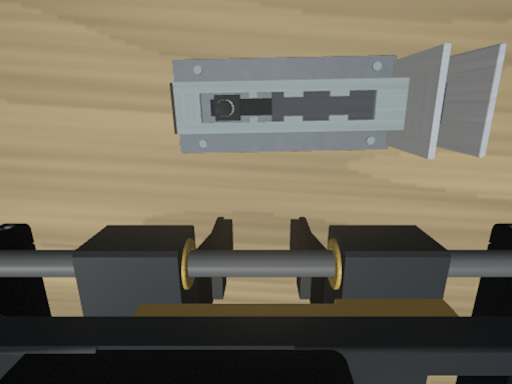

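```bash
python3 - <<'E'
import cv2
p=cv2.imread("pics/w2.png")[45:165,165:365]; cv2.imwrite("pics/w2z.png",cv2.resize(p,None,fx=4,fy=4,interpolation=cv2.INTER_CUBIC))
E
```

```text
(no output)
```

View pics/w2z.png

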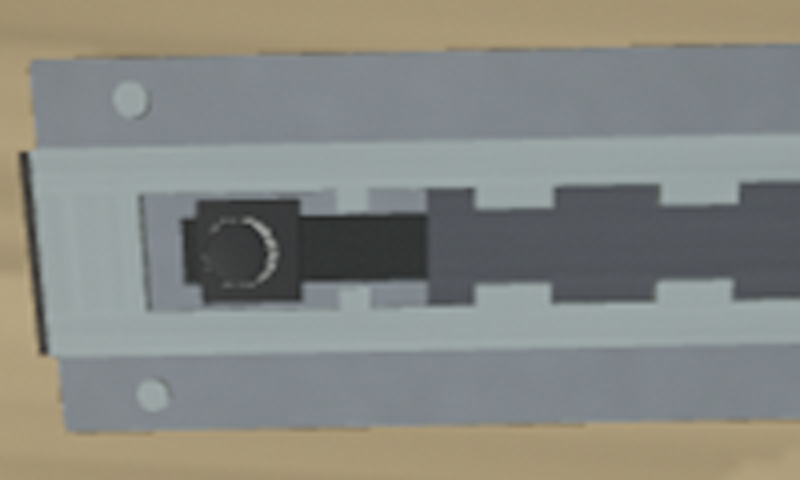

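```bash
python3 - <<'E'
from h import *
import pickle
c,p,d=pickle.load(open("w2.pkl","rb"))
f=lambda L:[(165+(x+.5)/4-.5,45+(y+.5)/4-.5) for x,y in L]
# baseplate corners full image for frame
B=ray(c,f([(31,61),(66,432)]),.006);print("base",B,np.linalg.norm(B[0]-B[1]))
# strip edges for direction
E1=ray(c,f([(35,150),(780,135)]),.041);E2=ray(c,f([(60,354),(780,343)]),.041)
for E in(E1,E2):
    v=E[1]-E[0];print("dir",np.degrees(np.arctan2(-v[0],v[1])),E[0])
th=np.radians(4.28)
yh=np.array([-np.sin(th),np.cos(th)]);xh=np.array([np.cos(th),np.sin(th)])
h=lambda P:np.c_[P[:,:2]@xh,P[:,:2]@yh]*1000
print("base",h(B));print("strip",h(E1),h(E2))
print("btn top",ray(c,f([(238,252)]),.064),h(ray(c,f([(238,252)]),.064)))
print("collar",h(ray(c,f([(197,200),(300,200),(302,301),(202,303)]),.042)), h(ray(c,f([(197,200),(300,200),(302,301),(202,303)]),.042)).mean(0))
print("w top",h(ray(c,f([(140,195),(338,192),(369,190),(475,190),(553,186),(661,186),(739,183)]),.041))[:,1])
print("w bot",h(ray(c,f([(147,308),(340,306),(370,306),(474,303),(552,300),(657,300),(734,298)]),.041))[:,1])
E
```

```text
base [[ 0.46871245 -0.1284078   0.006     ]
 [ 0.55796815 -0.12156395  0.006     ]] 0.08951769667698335
dir 4.500305662433314 [ 0.49052015 -0.11763637  0.041     ]
dir 4.337180372130798 [ 0.53386918 -0.11304793  0.041     ]
base [[ 457.82217377 -163.0300154 ]
 [ 547.33972103 -162.86645573]]
strip [[ 480.37293353 -153.91613847]
 [ 479.75564271    6.62437727]] [[ 523.94350653 -152.57566578]
 [ 523.78108451   10.17411626]]
btn top [[ 0.50865314 -0.07032525  0.064     ]] [[ 501.9862126 -108.0902341]]
collar [[ 491.20834937 -119.31164694]
 [ 491.540488    -96.87473895]
 [ 512.96500814  -97.18584499]
 [ 513.08041885 -119.5144198 ]] [ 502.19856609 -108.22166267]
w top [-131.8686332   -88.60421906  -81.83780154  -58.75388711  -41.80470318
  -18.35040038   -1.47074873]
w bot [-132.08355393  -88.78984776  -82.07291912  -58.80811024  -41.40164535
  -17.98593291   -0.86074522]
```

Call:
play_rows(
  increments=[
    {"dp":[-18,-9,0],"turn":0.015},
    {"dp":[-18,-9,0],"turn":0},
    {"dp":[-18,-9,0],"turn":0},
    {"dp":[-16,-8,0],"turn":0},
    {"dp":[0,0,0],"turn":0},
  ],
)

```text
time_s: 3.25
position: [0.506, -0.0707, 0.1658]
tcp_rot: [[-0.997, -0.077, 0.014], [-0.078, 0.997, -0.006], [-0.013, -0.007, -1.0]]
force: [0.1, 0.7, -0.3]
opening: 0.401
```

Call:
play_rows(
  increments=[
    {"dp":[0,0,0],"turn":0},
    {"dp":[0,0,0],"turn":0},
    {"dp":[0,0,0],"turn":0},
    {"dp":[0,0,0],"turn":0},
    {"dp":[0,0,0],"turn":0},
  ],
)

```text
time_s: 3.75
position: [0.5095, -0.0704, 0.1674]
tcp_rot: [[-0.997, -0.078, 0.02], [-0.078, 0.997, -0.007], [-0.019, -0.009, -1.0]]
force: [0.1, -0.9, 0.3]
opening: 0.403
```

```bash
python3 - <<'E'
from h import *
for i in range(1):
    s=bot.read_state();print(s["position"],s["tcp_rot"],s["force"],s["opening"])
E
```

```text
[ 0.5094807  -0.07039419  0.16737885] [[-0.99675837 -0.07794575  0.01992994]
 [-0.07810067  0.99692008 -0.00711561]
 [-0.01931392 -0.00864909 -0.99977606]] [ 0.14003581 -0.87317114  0.3332262 ] 0.402786249918669
```

```bash
python3 - <<'E'
from h import *
for i in range(5):
    s=bot.read_state();print(s["time_s"],s["position"]*1000,s["tcp_rot"][2],s["force"]); bot.capture("wrist")
s=bot.read_state();print(s["position"]*1000,s["tcp_rot"][2],s["force"])
E
```

```text
3.75 [509.48069991 -70.39419487 167.37884636] [-0.01931392 -0.00864909 -0.99977606] [ 0.14003581 -0.87317114  0.3332262 ]
3.8 [509.46562115 -70.40520908 167.33794596] [-0.01931347 -0.00861261 -0.99977638] [ 0.41771245 -0.62838544  1.04129413]
3.85 [509.28409759 -70.42987121 167.3044435 ] [-0.01904391 -0.00852239 -0.99978233] [ 0.22690857  0.45526954 -0.32378988]
3.9 [509.13506784 -70.45588672 167.29030765] [-0.0188528  -0.00849078 -0.99978622] [ 0.91751784 -0.70203637  0.80060492]
3.95 [509.02796752 -70.48231797 167.28786442] [-0.0187273  -0.00844703 -0.99978895] [0.59849691 0.98030779 0.56900911]
[508.96822919 -70.51176977 167.28837434] [-0.01872256 -0.00841212 -0.99978933] [ 0.53167335  0.92106362 -0.66742405]
```

Call:
play_rows(
  increments=[
    {"dp":[0,0,-25],"turn":0},
    {"dp":[0,0,-25],"turn":0},
    {"dp":[0,0,-20],"turn":0},
    {"dp":[0,0,-10],"turn":0},
    {"dp":[0,0,0],"turn":0},
  ],
  claw=0.35,
)

```text
time_s: 4.5
position: [0.5107, -0.0711, 0.086]
tcp_rot: [[-0.997, -0.077, 0.024], [-0.078, 0.997, -0.009], [-0.023, -0.011, -1.0]]
force: [-0.1, 0.9, -0.1]
opening: 0.348
```

```bash
cat > st.py <<'E'
from h import *
import pickle,sys
s0=bot.read_state()
c=bot.get_calibration("wrist");p,d=bot.capture("wrist");pickle.dump((c,p,d),open(sys.argv[1]+".pkl","wb"));cv2.imwrite("pics/%s.png"%sys.argv[1],p)
s=bot.read_state()
print(s["position"]*1000,s["tcp_rot"][:,2],s["tcp_rot"][:2,1],(s0["force"]+s["force"])/2,s["opening"])
E
python3 st.py w3
```

```text
[510.98300413 -71.25649173  86.61543062] [ 0.02500618 -0.00908476 -0.99964602] [-0.07740595  0.99693901] [0.46762376 0.55487837 0.33280022] 0.35055597295168367
```

View pics/w3.png

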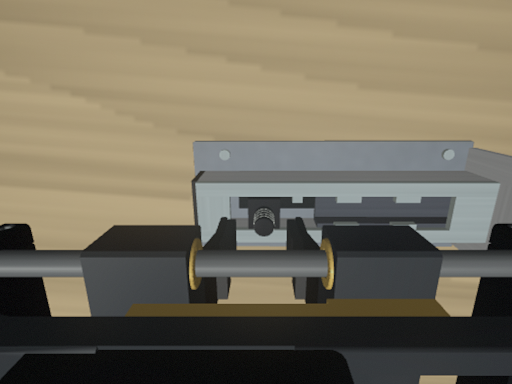

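Call:
play_rows(
  increments=[
    {"dp":[-2,0.5,-6],"turn":0},
    {"dp":[0,0,-5],"turn":0},
    {"dp":[0,0,-4],"turn":0},
    {"dp":[0,0,0],"turn":0},
    {"dp":[0,0,0],"turn":0},
  ],
)

```text
time_s: 5.05
position: [0.5108, -0.0714, 0.0731]
tcp_rot: [[-0.997, -0.077, 0.03], [-0.078, 0.997, -0.011], [-0.03, -0.013, -0.999]]
force: [1.0, -1.4, -0.1]
opening: 0.349
```

```bash
python3 st.py w4
```

```text
[510.71076055 -71.35587361  73.10877073] [ 0.03033872 -0.01106914 -0.99947838] [-0.07744753  0.99690649] [ 0.53501463 -0.86383042  0.26669614] 0.34769441790776534
```

View pics/w4.png

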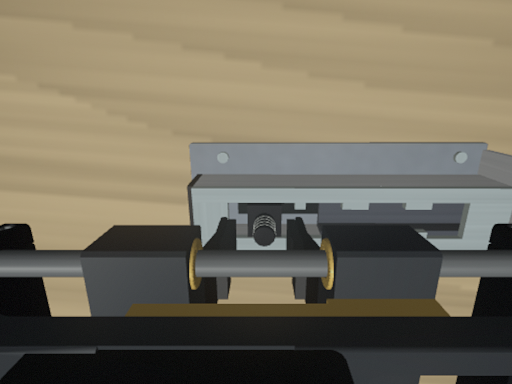

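Call:
play_rows(
  increments=[
    {"dp":[-2,0,-2.5],"turn":0},
    {"dp":[0,0,0],"turn":0},
    {"dp":[0,0,0],"turn":0},
    {"dp":[0,0,0],"turn":0},
    {"dp":[0,0,0],"turn":0},
  ],
  claw=0.1,
)

```text
time_s: 5.6
position: [0.5089, -0.0709, 0.0709]
tcp_rot: [[-0.997, -0.077, 0.031], [-0.077, 0.997, -0.011], [-0.031, -0.013, -0.999]]
force: [-0.2, 0.2, -0.6]
opening: 0.138
```

```bash
python3 st.py w5
```

```text
[508.89938145 -70.89990915  70.88085662] [ 0.03146144 -0.01058793 -0.99944888] [-0.07678824  0.99696295] [-0.46008207  0.43903725 -0.52513232] 0.13554620087979286
```

View pics/w5.png

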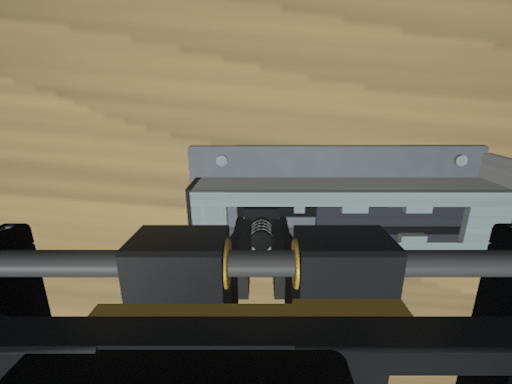

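Call:
play_rows(
  increments=[
    {"dp":[0,0,0],"turn":0},
    {"dp":[0,0,0],"turn":0},
    {"dp":[0,0,0],"turn":0},
    {"dp":[0,0,0],"turn":0},
    {"dp":[0,0,0],"turn":0},
  ],
  claw=0.0,
)

```text
time_s: 6.15
position: [0.5089, -0.0709, 0.0709]
tcp_rot: [[-0.997, -0.077, 0.031], [-0.077, 0.997, -0.011], [-0.031, -0.013, -0.999]]
force: [-0.1, 0.6, -0.6]
opening: 0.132
```

```bash
python3 st.py w6; python3 -c "
import cv2
p=cv2.imread('pics/w6.png')[150:310,170:350];cv2.imwrite('pics/w6z.png',cv2.resize(p,None,fx=3.5,fy=3.5,interpolation=cv2.INTER_CUBIC))"
```

```text
[508.90257639 -70.90656281  70.87774151] [ 0.03144025 -0.01053095 -0.99945015] [-0.07667771  0.99697226] [ 0.07218282  0.94156854 -0.2860314 ] 0.13531213662035446
```

View pics/w6z.png

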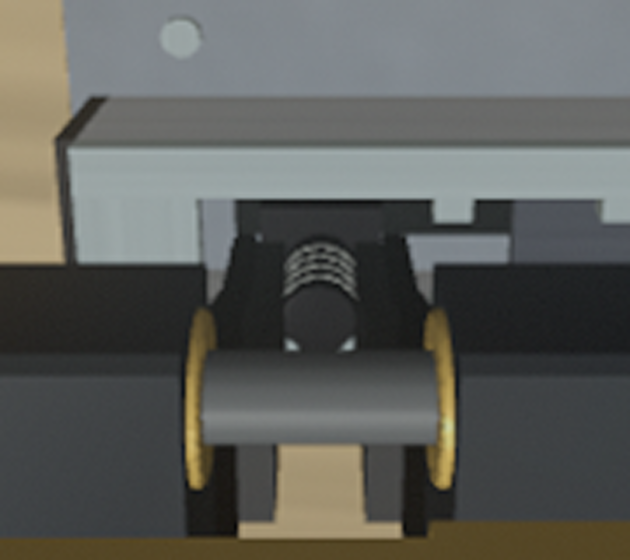

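Call:
play_rows(
  increments=[
    {"dp":[0,0,-2],"turn":0},
    {"dp":[0,0,-2],"turn":0},
    {"dp":[0,0,-1],"turn":0},
    {"dp":[0,0,0],"turn":0},
    {"dp":[0,0,0],"turn":0},
  ],
)

```text
time_s: 6.7
position: [0.5089, -0.0709, 0.0686]
tcp_rot: [[-0.996, -0.077, 0.033], [-0.077, 0.997, -0.011], [-0.032, -0.014, -0.999]]
force: [-0.6, 1.6, 5.9]
opening: 0.138
```

```bash
python3 st.py w7
```

```text
[508.89585965 -70.89324443  68.65320127] [ 0.03280898 -0.01125119 -0.99939831] [-0.07703615  0.99693345] [-0.80687001  1.32239432  6.37928323] 0.13121692817865555
```

Call:
play_rows(
  increments=[
    {"dp":[0,0,-2.5],"turn":0},
    {"dp":[0,0,-2.5],"turn":0},
    {"dp":[0,0,-2.5],"turn":0},
    {"dp":[0,0,-1],"turn":0},
    {"dp":[0,0,-1],"turn":0},
  ],
)

```text
time_s: 7.25
position: [0.5089, -0.0709, 0.0632]
tcp_rot: [[-0.996, -0.078, 0.035], [-0.078, 0.997, -0.012], [-0.034, -0.015, -0.999]]
force: [-1.7, 1.3, 9.2]
opening: 0.132
```

```bash
python3 st.py w8
```

```text
[508.89246291 -70.88496576  63.19874538] [ 0.03513292 -0.01239377 -0.9993058 ] [-0.07753844  0.99687516] [-1.60592525  1.32043163  8.86528471] 0.13633993144721449
```

Call:
play_rows(
  increments=[
    {"dp":[-0.2,2,-0.3],"turn":0},
    {"dp":[-0.2,3,-0.3],"turn":0},
    {"dp":[-0.2,3,-0.3],"turn":0},
    {"dp":[-0.2,3,-0.3],"turn":0},
    {"dp":[-0.2,3,-0.3],"turn":0},
  ],
)

```text
time_s: 7.8
position: [0.5082, -0.0617, 0.0664]
tcp_rot: [[-0.996, -0.082, 0.038], [-0.083, 0.996, -0.021], [-0.036, -0.024, -0.999]]
force: [-3.3, -3.6, 8.6]
opening: 0.133
```

```bash
python3 st.py w9
```

```text
[508.11741347 -61.32812799  66.4709537 ] [ 0.03820359 -0.02088113 -0.99905178] [-0.08216036  0.99633092] [-2.90225716 -2.80527141  8.79502999] 0.13565292508957139
```

View pics/w9.png

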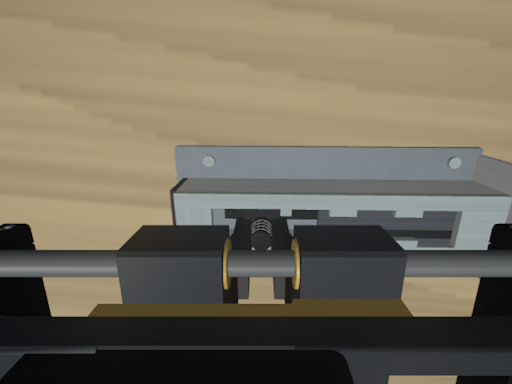

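Call:
play_rows(
  increments=[
    {"dp":[0,-1,-1.5],"turn":0},
    {"dp":[0,-0.5,-1.5],"turn":0},
    {"dp":[0,0,-1],"turn":0},
    {"dp":[0,0,-1],"turn":0},
    {"dp":[0,0,-1],"turn":0},
  ],
)

```text
time_s: 8.35
position: [0.5081, -0.0624, 0.0647]
tcp_rot: [[-0.996, -0.081, 0.041], [-0.082, 0.996, -0.021], [-0.039, -0.024, -0.999]]
force: [-0.6, 1.4, 9.0]
opening: 0.137
```

```bash
python3 st.py w10; python3 -c "
import cv2
for n in ('w8','w10'):
  p=cv2.imread('pics/%s.png'%n)[150:310,170:350];cv2.imwrite('pics/%sz.png'%n,cv2.resize(p,None,fx=3.5,fy=3.5,interpolation=cv2.INTER_CUBIC))"
```

```text
[508.12614142 -62.42831529  64.68300438] [ 0.0409033  -0.02115919 -0.99893904] [-0.0813045   0.99638975] [-0.96978604  2.24318202  8.26667481] 0.13390095263661425
```

View pics/w10z.png

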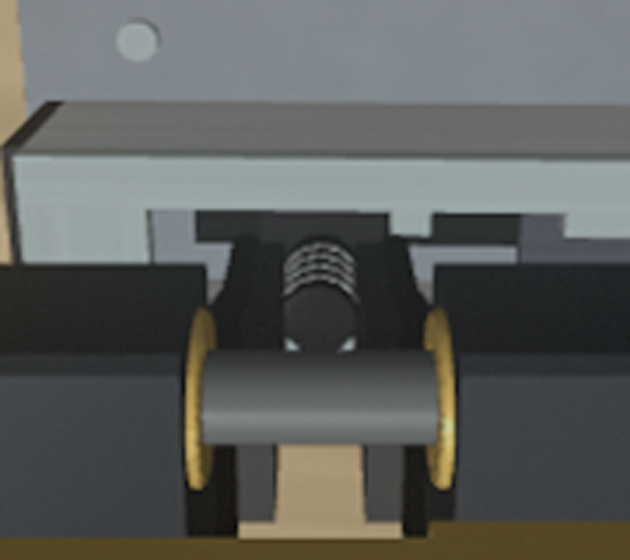

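View pics/w8z.png

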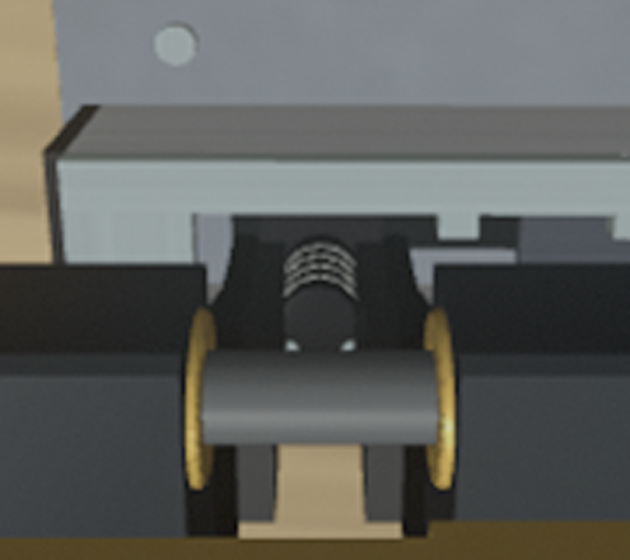

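Call:
play_rows(
  increments=[
    {"dp":[0,0,-1.2],"turn":0},
    {"dp":[0,0,-1.2],"turn":0},
    {"dp":[0,0,-1],"turn":0},
    {"dp":[0,0,-0.8],"turn":0},
    {"dp":[0,0,-0.8],"turn":0},
  ],
)

```text
time_s: 8.9
position: [0.5081, -0.0624, 0.0641]
tcp_rot: [[-0.996, -0.081, 0.043], [-0.082, 0.996, -0.022], [-0.042, -0.026, -0.999]]
force: [-0.5, 0.2, 8.8]
opening: 0.134
```

Call:
play_rows(
  increments=[
    {"dp":[0,0,-1.6],"turn":0},
    {"dp":[0,0,-1.4],"turn":0},
    {"dp":[0,0,-1.2],"turn":0},
    {"dp":[-0.1,1,-1],"turn":0},
    {"dp":[-0.2,2,-1],"turn":0},
  ],
)

```text
time_s: 9.4
position: [0.508, -0.0611, 0.0628]
tcp_rot: [[-0.995, -0.083, 0.047], [-0.084, 0.996, -0.026], [-0.044, -0.03, -0.999]]
force: [-3.3, -3.4, 10.0]
opening: 0.135
```

Call:
play_rows(
  increments=[
    {"dp":[-0.2,2.5,-0.9],"turn":0},
    {"dp":[-0.2,2.5,-0.9],"turn":0},
    {"dp":[-0.2,2.5,-0.9],"turn":0},
    {"dp":[-0.2,2.5,-0.9],"turn":0},
    {"dp":[-0.2,2.5,-0.9],"turn":0},
  ],
)

```text
time_s: 9.9
position: [0.5073, -0.0534, 0.0634]
tcp_rot: [[-0.995, -0.086, 0.05], [-0.087, 0.996, -0.034], [-0.047, -0.038, -0.998]]
force: [-2.6, -2.7, 9.1]
opening: 0.131
```

```bash
python3 st.py w11;python3 -c "
import cv2
for n in ('w11',):
  p=cv2.imread('pics/%s.png'%n)[150:310,170:350];cv2.imwrite('pics/%sz.png'%n,cv2.resize(p,None,fx=3.5,fy=3.5,interpolation=cv2.INTER_CUBIC))"
```

```text
[507.31418137 -53.12551883  63.38481521] [ 0.05013311 -0.03393276 -0.99816594] [-0.08578812  0.99558259] [-2.81304705 -2.93815599  9.24213454] 0.14129435178660227
```

View pics/w11z.png

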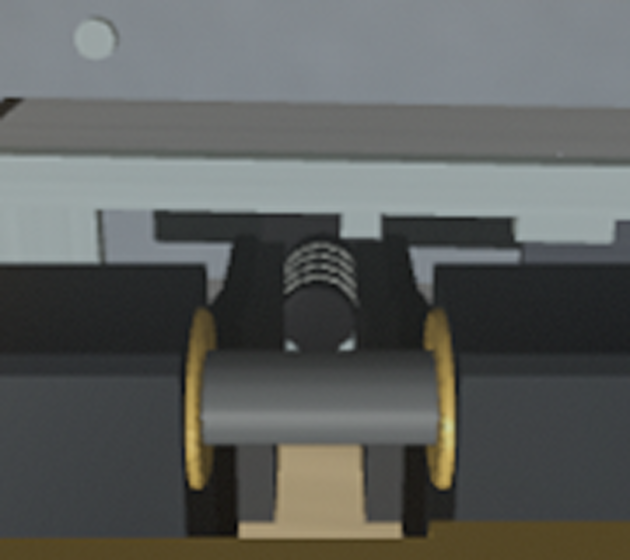

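Call:
play_rows(
  increments=[
    {"dp":[-0.3,6,-0.9],"turn":-0.003},
    {"dp":[-0.4,6,-0.9],"turn":-0.003},
    {"dp":[-0.4,6,-0.9],"turn":-0.003},
    {"dp":[-0.4,6,-0.9],"turn":-0.003},
    {"dp":[-0.4,6,-0.9],"turn":-0.003},
  ],
)

```text
time_s: 10.45
position: [0.5053, -0.0279, 0.0637]
tcp_rot: [[-0.996, -0.073, 0.052], [-0.075, 0.996, -0.043], [-0.048, -0.046, -0.998]]
force: [-2.3, -3.8, 8.8]
opening: 0.135
```

Call:
play_rows(
  increments=[
    {"dp":[-0.3,6,-1],"turn":0},
    {"dp":[-0.4,6,-1],"turn":0},
    {"dp":[-0.3,5,-1],"turn":0},
    {"dp":[0,0,-0.8],"turn":0},
    {"dp":[0,0,-0.8],"turn":0},
  ],
)

```text
time_s: 10.95
position: [0.504, -0.0128, 0.0637]
tcp_rot: [[-0.996, -0.075, 0.054], [-0.078, 0.996, -0.047], [-0.05, -0.051, -0.997]]
force: [-1.2, 0.1, 9.5]
opening: 0.139
```

```bash
python3 st.py w12;python3 -c "
import cv2
for n in ('w12',):
  p=cv2.imread('pics/%s.png'%n)[150:310,170:350];cv2.imwrite('pics/%sz.png'%n,cv2.resize(p,None,fx=3.5,fy=3.5,interpolation=cv2.INTER_CUBIC))"
```

```text
[503.99191871 -12.79926577  63.73226486] [ 0.05367922 -0.04730278 -0.99743721] [-0.075084    0.99585838] [-1.30531034  0.48880071  9.29134526] 0.13087336784259074
```

View pics/w12z.png

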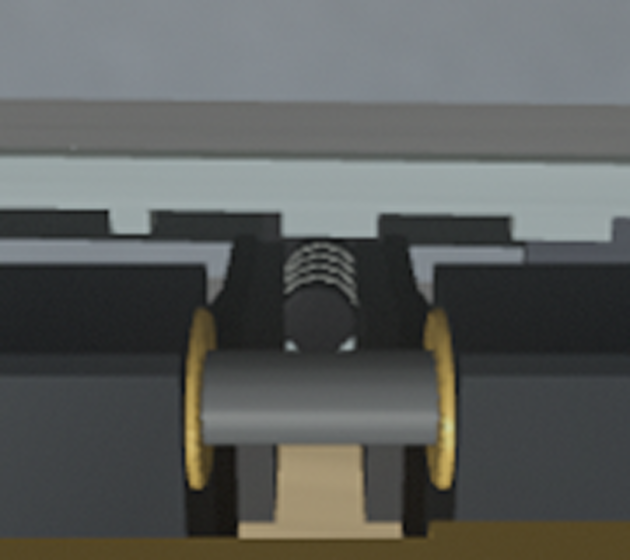

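Call:
play_rows(
  increments=[
    {"dp":[0,0,-0.5],"turn":0},
    {"dp":[0,0,0],"turn":0},
    {"dp":[0,0,0],"turn":0},
    {"dp":[0,0,0],"turn":0},
    {"dp":[0,0,0],"turn":0},
  ],
  claw=0.22,
)

```text
time_s: 11.5
position: [0.5044, -0.0134, 0.0636]
tcp_rot: [[-0.996, -0.076, 0.055], [-0.078, 0.996, -0.048], [-0.051, -0.052, -0.997]]
force: [0.9, -0.3, -0.0]
opening: 0.219
```

```bash
python3 st.py w13;python3 -c "
import cv2
for n in ('w13',):
  p=cv2.imread('pics/%s.png'%n)[150:310,170:350];cv2.imwrite('pics/%sz.png'%n,cv2.resize(p,None,fx=3.5,fy=3.5,interpolation=cv2.INTER_CUBIC))"
```

```text
[504.37532323 -13.36344318  63.58802937] [ 0.05490538 -0.04827734 -0.99732377] [-0.07575644  0.99575005] [ 0.44933533 -0.10051455  0.14033911] 0.22009357171795305
```

View pics/w13z.png

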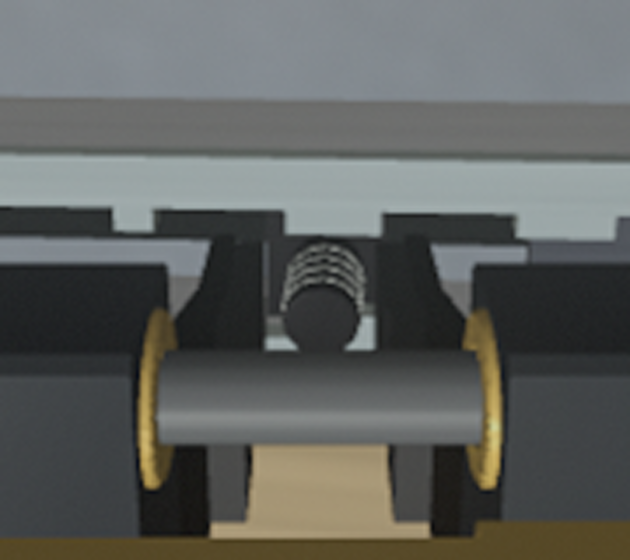

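Call:
play_rows(
  increments=[
    {"dp":[-0.2,3,0],"turn":0},
    {"dp":[-0.2,3,0],"turn":0},
    {"dp":[-0.2,3,0],"turn":0},
    {"dp":[-0.2,3,0],"turn":0},
    {"dp":[-0.2,3,0],"turn":0},
  ],
)

```text
time_s: 12.05
position: [0.5037, -0.0037, 0.0634]
tcp_rot: [[-0.995, -0.082, 0.054], [-0.085, 0.995, -0.057], [-0.049, -0.061, -0.997]]
force: [-0.8, -9.3, -0.6]
opening: 0.221
```

```bash
python3 st.py w14
```

```text
[503.69123213  -3.44126028  63.35158903] [ 0.05370968 -0.05698365 -0.99692935] [-0.08223302  0.99472685] [-0.84937145 -8.83323593 -0.70830623] 0.2211588852680914
```

```bash
python3 -c "
import cv2
for n in ('w14',):
  p=cv2.imread('pics/%s.png'%n)[150:310,170:350];cv2.imwrite('pics/%sz.png'%n,cv2.resize(p,None,fx=3.5,fy=3.5,interpolation=cv2.INTER_CUBIC))"
```

```text
(no output)
```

View pics/w14z.png

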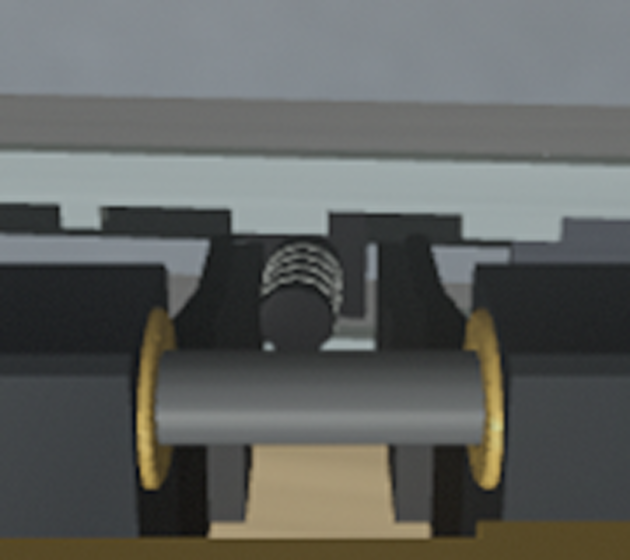

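Call:
play_rows(
  increments=[
    {"dp":[-0.2,3,0],"turn":0.002},
    {"dp":[-0.2,3,0],"turn":-0.002},
    {"dp":[-0.2,3,0],"turn":-0.002},
    {"dp":[-0.2,2.5,0],"turn":-0.002},
    {"dp":[-0.2,2,0],"turn":-0.002},
  ],
)

```text
time_s: 12.6
position: [0.5033, 0.0021, 0.0633]
tcp_rot: [[-0.995, -0.084, 0.052], [-0.087, 0.994, -0.069], [-0.046, -0.073, -0.996]]
force: [-1.0, -10.2, -0.9]
opening: 0.222
```

```bash
python3 st.py w15; python3 -c "
import cv2
for n in ('w15',):
  p=cv2.imread('pics/%s.png'%n)[150:310,170:350];cv2.imwrite('pics/%sz.png'%n,cv2.resize(p,None,fx=3.5,fy=3.5,interpolation=cv2.INTER_CUBIC))"
```

```text
[503.26729325   2.16057109  63.25945824] [ 0.05157127 -0.06923313 -0.99626662] [-0.08366237  0.99378784] [ -0.5600972  -10.25828832  -0.97447865] 0.22256448711255378
```

View pics/w15z.png

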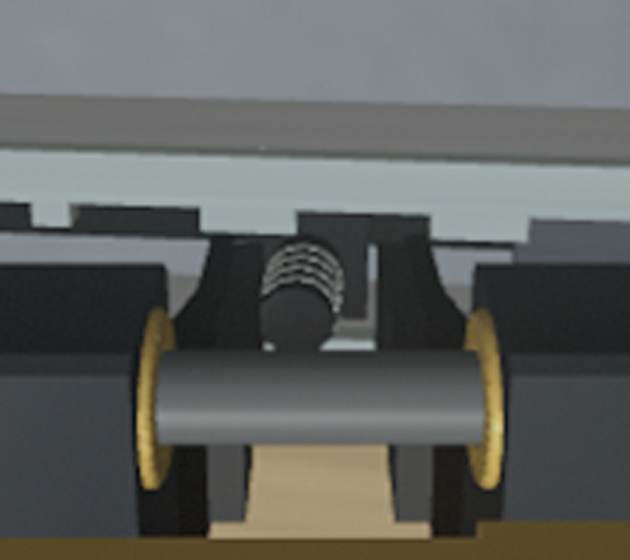

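Call:
play_rows(
  increments=[
    {"dp":[-0.2,2.8,0],"turn":-0.002},
    {"dp":[-0.2,2.8,0],"turn":-0.002},
    {"dp":[-0.2,2.8,0],"turn":-0.002},
    {"dp":[-0.2,2.4,0],"turn":-0.002},
    {"dp":[-0.2,2.4,0],"turn":-0.002},
  ],
)

```text
time_s: 13.15
position: [0.5029, 0.0072, 0.0633]
tcp_rot: [[-0.996, -0.081, 0.049], [-0.084, 0.993, -0.082], [-0.042, -0.085, -0.995]]
force: [-1.4, -10.0, -0.2]
opening: 0.22
```

```bash
python3 st.py w16; python3 -c "
import cv2
for n in ('w16',):
  p=cv2.imread('pics/%s.png'%n)[150:310,170:350];cv2.imwrite('pics/%sz.png'%n,cv2.resize(p,None,fx=3.5,fy=3.5,interpolation=cv2.INTER_CUBIC))"
```

```text
[502.90006227   7.42296628  63.27071518] [ 0.04880519 -0.08160876 -0.99546877] [-0.0805607   0.99308766] [-0.74379868 -9.4013606  -0.60740857] 0.22241552156880823
```

View pics/w16z.png

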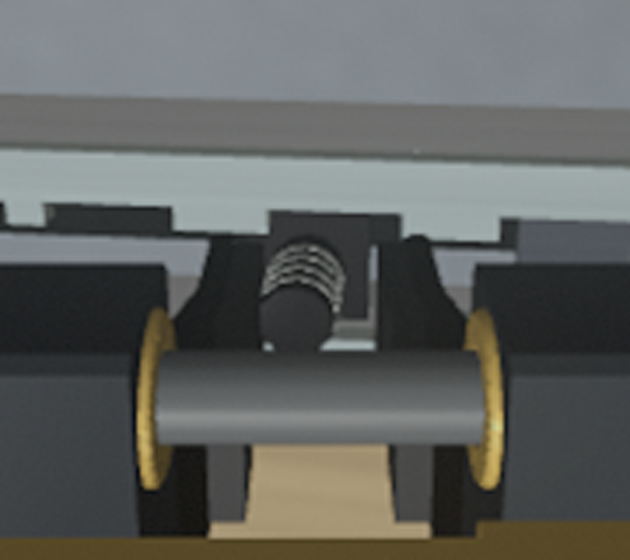

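Call:
play_rows(
  increments=[
    {"dp":[-0.2,2.4,0],"turn":-0.002},
    {"dp":[-0.2,2.2,0],"turn":-0.002},
    {"dp":[-0.2,2.2,0],"turn":-0.002},
    {"dp":[-0.2,2.2,0],"turn":0},
    {"dp":[-0.2,2.2,0],"turn":0},
  ],
)

```text
time_s: 13.7
position: [0.5029, 0.0112, 0.0636]
tcp_rot: [[-0.996, -0.081, 0.047], [-0.085, 0.992, -0.093], [-0.039, -0.096, -0.995]]
force: [-0.1, -1.2, -0.0]
opening: 0.221
```

```bash
python3 st.py w17; python3 -c "
import cv2
for n in ('w17',):
  p=cv2.imread('pics/%s.png'%n)[150:310,170:350];cv2.imwrite('pics/%sz.png'%n,cv2.resize(p,None,fx=3.5,fy=3.5,interpolation=cv2.INTER_CUBIC))"
```

```text
[502.81839814  11.69529259  63.62245271] [ 0.04709829 -0.09228714 -0.99461793] [-0.08022154  0.99215716] [ 0.24360497 -1.84433945  0.83857787] 0.2215812721284298
```

View pics/w17z.png

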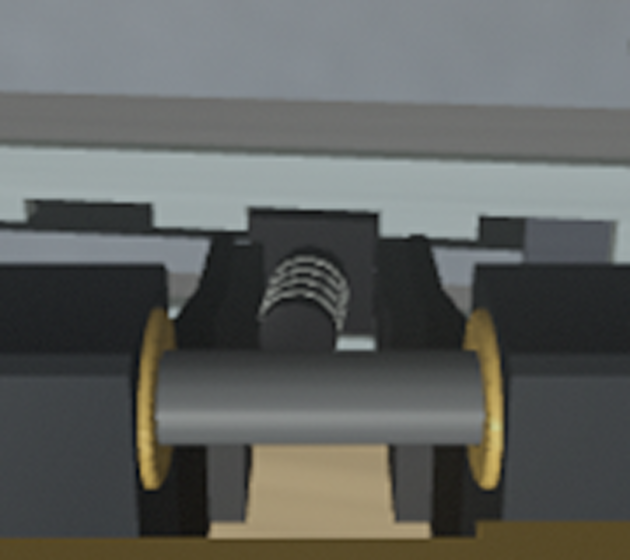

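Call:
play_rows(
  increments=[
    {"dp":[0,-2,0],"turn":0},
    {"dp":[0,0,0],"turn":0},
    {"dp":[0,0,0],"turn":0},
    {"dp":[0,0,5],"turn":0},
    {"dp":[0,0,10],"turn":0},
  ],
  claw=0.4,
)

```text
time_s: 14.25
position: [0.5013, 0.0109, 0.078]
tcp_rot: [[-0.996, -0.08, 0.043], [-0.084, 0.992, -0.091], [-0.036, -0.094, -0.995]]
force: [0.5, 0.0, -0.7]
opening: 0.396
```

Call:
play_rows(
  increments=[
    {"dp":[0,0,20],"turn":0},
    {"dp":[0,0,25],"turn":0},
    {"dp":[15,0,25],"turn":0},
    {"dp":[30,0,15],"turn":0},
    {"dp":[30,0,0],"turn":0},
  ],
)

```text
time_s: 14.75
position: [0.5723, 0.0128, 0.1706]
tcp_rot: [[-0.996, -0.082, 0.038], [-0.085, 0.992, -0.089], [-0.031, -0.091, -0.995]]
force: [1.1, -0.7, -0.2]
opening: 0.4
```

```bash
python3 st.py w18; python3 - <<'E'
from h import *
for n in("scene","top"):
    p,d=bot.capture(n);cv2.imwrite(f"pics/{n}9.png",p)
E
```

```text
[578.7862456   12.11832123 170.83717573] [ 0.04741362 -0.08923437 -0.99488149] [-0.08091583  0.99238521] [ 3.03649884 -0.66246208  0.32131835] 0.3993135184985594
```

View pics/w18.png

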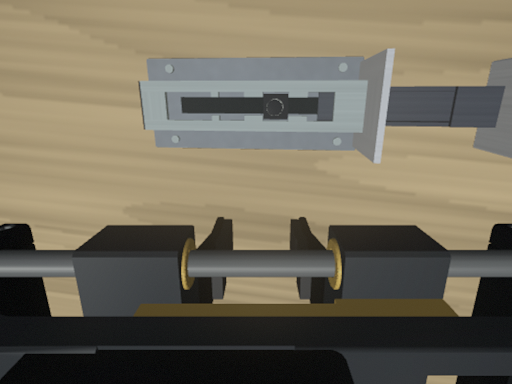

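View pics/scene9.png

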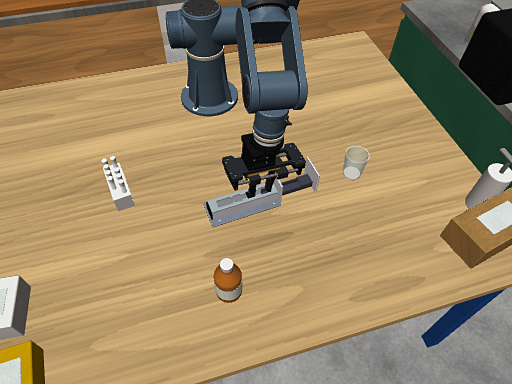

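```bash
python3 - <<'E'
import cv2
p=cv2.imread("pics/w18.png")[50:160,140:370]; cv2.imwrite("pics/w18z.png",cv2.resize(p,None,fx=3.4,fy=3.4,interpolation=cv2.INTER_CUBIC))
from h import *
s=bot.read_state();print(s["qvel"].round(2),s["time_s"])
E
```

```text
[-0.15  0.06  4.85 -0.09  0.93  0.09] 14.9
```

View pics/w18z.png

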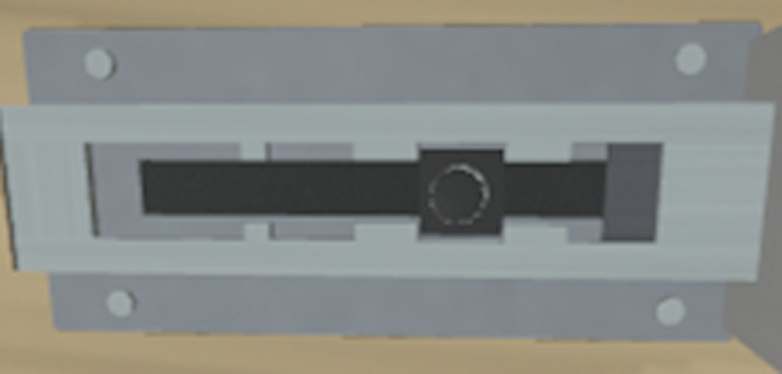

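```bash
python3 - <<'E'
from h import *
import pickle
c,p,d=pickle.load(open("w18.pkl","rb"))
f=lambda L:[(140+(x+.5)/3.4-.5,50+(y+.5)/3.4-.5) for x,y in L]
th=np.radians(4.28);yh=np.array([-np.sin(th),np.cos(th)]);xh=np.array([np.cos(th),np.sin(th)])
P=ray(c,f([(418,150),(504,150),(503,235),(418,235)]),.042);H=np.c_[P[:,:2]@xh,P[:,:2]@yh]*1000;print(H,H.mean(0))
u,v=f([(458,194)])[0]
for nm,(x,y) in dict(collar=(440,158),strip=(300,120)).items():
    a,b=f([(x,y)])[0];a,b=int(round(a)),int(round(b));D=d[b-1:b+2,a-1:a+2];D=np.median(D)
    q=np.array([(a-c["K"][0,2])/c["K"][0,0],-(b-c["K"][1,2])/c["K"][1,1],-1])*D;print(nm,(c["xyz"]+c["attitude"]@q)[2])
E
```

```text
[[491.14658339 -41.78763688]
 [491.02280827 -19.29431309]
 [512.61302142 -18.82247328]
 [512.90801658 -41.6168132 ]] [501.92260741 -30.38030911]
collar 0.04481546690964311
strip 0.043815862664408234
```

Call:
play_rows(
  increments=[
    {"dp":[0,0,10],"turn":0},
    {"dp":[0,0,0],"turn":0},
    {"dp":[0,0,0],"turn":0},
    {"dp":[0,0,0],"turn":0},
    {"dp":[0,0,0],"turn":0},
  ],
)

```text
time_s: 15.4
position: [0.567, 0.0134, 0.1786]
tcp_rot: [[-0.996, -0.083, 0.029], [-0.085, 0.993, -0.087], [-0.022, -0.089, -0.996]]
force: [-0.2, -0.4, 0.6]
opening: 0.4
```

The collar is 1 mm proud of the strip, as it should be when up, and it sits at -30.4 mm against the -29.9 mm measured for the third window. The robot is clear of everything.

```bash
python3 -c "
from rig import bot
print(bot.hand_in())"
```

```text
the job is handed in; nothing more can be done
None
```

The holder is locked in the third window and the job is handed in; the hand-in gives no verdict.

**What I did:** I pinched the button with the jaws along the tube and pressed it about 7 mm. I slid it about 58 mm, past the second window. I then let go, so it rested under the strip, and nudged it on with one finger until it popped up. The job took about 15.4 s of the 64 s allowed.

**Last checks, from the wrist camera:**
- **Position:** the collar sits at -30.4 mm along the tube, against -29.9 mm measured beforehand for the third window's centre. It had moved about 77.8 mm.
- **Height:** the collar's top is 1.0 mm above the strip by depth, which is what a fully up button should show. Both absolute heights read about 3 mm high, so I relied only on the difference.
- **Clearance:** the gripper had lifted well clear, and the tool force was within noise.
- **Bystanders:** the rack, bottle and beaker look unmoved in the scene picture. I did not re-measure them.

**What did not go to plan:**
- **First slide:** the button had risen to about 4.5 mm of press and came up against the first window's edge, with about 4 N side force at the end of the move. I backed off, pressed deeper and went on.
- **Push after release:** it took about 10 N, against the 5 N drag stated.
- **Tool tilt:** it drifted to about 5 degrees, because the rows do not correct tilt.
- **Highest readings:** the highest tool force I read was about 10 N on any axis, well under the 30 N limit. That limit applies to the button against the holder, which I could not read directly.

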